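# Change the bottle roller from first to fourth gear

### The job

The geared bottle roller stands still in first gear, and the bottle on it has to be rolled in fourth. With your fingertips push the clutch lever all the way to the rear, away from the robot, to disengage the clutch, push the gear lever out of the first-gear slot, across neutral and fully home into the fourth-gear slot (rear right, marked with four dots), and then push the clutch lever all the way to the front again, toward the robot, to engage it. Do not take the gear lever out of gear while the clutch is engaged, and leave the bottle and the other things on the bench where they are.

Things in the scene. Friction and masses are not known exactly. Their poses are not given: they have to be found in the camera images.
- roller_unit: bottle roller, fixed: grey gear housing at its left with the levers, two black rubber rollers at its right. Origin on the bench, 100 mm straight under gate_centre; x to the machine's rear (away from the robot), y to its left, z up. From the origin it reaches 90 mm to the front, 175 mm to the rear, 131 mm to the left, 310 mm to the right; nothing but levers and bottle stands above 111 mm
- gate_centre (a point): centre of the H-gate, at the top of its bright metal plate; axes as roller_unit's. Two slots along x, 13 mm wide, lie 20 mm to its left and right and reach 27 mm to front and rear; a neutral channel 17 mm wide along y joins them through this point. Slot ends and gears: front left = first (one black dot), rear left = second (two), front right = third (three), rear right = fourth (four dots)
- fourth_slot (a point): point at the top of the gate plate where the axis of the gear lever stands when it is home in fourth gear: 21 mm to the rear and 20 mm to the right of gate_centre. The ball on the lever is then 43 mm to the rear and 20 mm to the right of gate_centre, 74 mm above the plate
- gear_knob (a point): centre of the black ball, 30 mm across, on the gear lever, a 10 mm steel rod that stands up through the gate. Upright (neutral) it is 80 mm above the gate plate; it swings on a radius of 150 mm about a shaft 70 mm below the plate's top: 43 mm to the front or rear of neutral (and 6 mm down). It shifts 20 mm to the left or right of gate_centre
- gear_shift (a joint): fore-and-aft angle of the gear lever, rad: 0 upright (neutral), +0.29 fully home in a rear slot, -0.29 in a front slot. It stays where it is left; about 1 to 2 N at the ball moves it. It can cross only with this within about 0.05 of 0 (the rounded corners of the gate help it in from about 0.08)
- gear_select (a joint): sideways position of the gear lever, m: +0.020 in the left slots (first, second), -0.020 in the right slots (third, fourth), 0 midway in the neutral channel. It stays where it is left; about 2 N moves it
- clutch_handle (a point): middle of the grip of the clutch lever: an upright black tapered grip, 46 mm tall and up to 22 mm across, on a 10 mm steel rod at the left side of the gear housing. Upright, this point is 57 mm above the gate plate, 55 mm behind and 118 mm to the left of gate_centre; it swings on a radius of 112 mm, 32 mm to the front or rear of upright
- clutch (a joint): angle of the clutch lever, rad: -0.29 fully to the front, toward the robot (engaged), +0.29 fully to the rear (disengaged). It stays where it is left; about 2 to 3 N at the grip moves it. It drives a steel bolt that lies flat on the gate plate: engaged, the bolt bars the middle of the neutral channel; with the lever to the rear it is drawn to the rear, clear of the channel
- bottle: white plastic bottle with a blue screw cap, 66 mm across and 165 mm long, 0.36 kg, lying loose on the machine's two black rubber rollers, to the right of the gear housing; origin at the centre of its base, its own z along it toward the cap (to the machine's right)
- cassette: loose white test cassette, 37 x 62 x 6 mm, on the bench in front of the gear housing; origin at the centre of its underside
- dropper: loose white plastic dropper, 12 mm thick and 142 mm long, on the bench in front of the rollers; origin at the middle of its underside
- green_cup: loose small green cup, 47 mm across and 38 mm tall, on the bench behind the rollers; origin at the centre of its underside
- eyedrop_bottle: loose small white dropper bottle, 25 mm across and 56 mm tall, on the bench behind the rollers; origin at the centre of its underside

How it is judged:
By the outcome, as a careful person would: the job done as asked, in the order asked, and still so for the second after the job is handed in, with the robot touching nothing.
It also fails if it takes over 58 s, if anything falls off the work surface, if the arm or the gripper's body presses on something with over 40 N, if the wrist force passes 120 N, or if a joint passes its speed limit or range.

### The arm

A 6-joint arm with a two-finger parallel gripper is mounted at the origin on a cart in front of the work surface, level with it; the furniture and walls round the work are solid. World frame = base frame: x ahead of the robot, y to its left, z up, the work surface at z = 0. Lengths are in m, angles in degrees, forces in N, time in s.
With the tool pointing down it reaches from about 0.425 to 1.125 m from the base axis. Payload 14.9 kg.
Tool frame: the origin (TCP) lies on the centre line of the jaws, within the pads' length; the fingertips stand 25 mm ahead of it and the grasp point (between the pads) lies 6 mm ahead of it (robot.tcp_to_tips is the x of the fingertips in the tool frame, in m); x points along the fingers, y is the direction in which the jaws open and shut, and the axes are right-handed (so a half turn about x gives the same grasp; the last joint's range is limited). The gripper opens to 91 mm and grips with 3 to 60 N. Pads are 32 mm wide; open, the fingers measure 118 mm over their backs; the gripper's body (76 mm by 178 mm) begins 60 mm behind the grasp point.
Start: joints at [68.509, 21.709, 99.362, -0, 58.929, -1.908], TCP at [0.235, 0.66, 0.239] pointing down, gripper open.
Joint ranges: [-158.91, 158.91], [-42.39, 125.64], [0.06, 152.35], [-60.88, 240.88], [17.5, 164.5], [-176.32, 176.32]. Speed limits (degrees/s): [108.29, 108.29, 136.94, 180, 180, 180].

### API

Orientations are given as [roll, pitch, yaw] about the fixed x, y, z axes, in that order (R = Rz(yaw) Ry(pitch) Rx(roll)).
In Python, from plant import robot gives the robot as it stands.
- The arm moves only by the tool drive_tool, never from a script. Its argument "motion" is a list of rows, each a list of 7 numbers: the shift along the tool's x, y, z each as a share of 500 mm, from -1 to 1, then the turn, a rotation vector about the tool's x, y, z each as a share of 120 degrees, from -1 to 1, then the opening, from 0 (shut) to 1 (fully open). A call has 1 to 10 rows; each row shifts and turns the commanded pose from where the row before left it, along the tool's axes as they then stand; what a row does not reach is not made up. A row lasts 1/8 s, in which the tool goes at most 62.5 mm and 10.7 degrees, less where a joint would pass 70% of its speed; a pose out of reach is approached as far as the arm can. A call with a number of a shift or a turn outside -1 to 1 is refused whole. A call with a gripper value outside its range is refused whole. The fingers move at their own pace and stop on an object; "squeeze" is the grip in N (left out, the last holds). Time passes only in rows, so rows that do not move let the fingers close. It gives the time, the measured TCP pose, the force and the opening at its end, in the units of the state.
- robot.observe(): the state, without advancing time (a new reading comes with each control period).
- robot.camera(name): name is "scene" or "top"; returns the picture (384x512x3 uint8, blue, green, red); there is no depth.
- robot.camera_model(name): a dict with "fx", "fy", "cx", "cy" (pixels), "distortion" ([k1, k2, p1, p2, k3] as OpenCV has them; the pictures are not rectified), "R" (3x3) and "t" (3): a world point X has camera coordinates R X + t. Camera axes: x right, y down, z forward; pixel columns grow to the right and rows downward; lengths in m; the calibration is good to about 2 mm. A picture is of the moment at which its call begins. camera_model takes no time and is no camera call.
- robot.hand_in(): hands the job in, once; it reports no verdict.
The state is a dict: "clock": time; "qpos": joint angles; "joint_velocities": joint speeds; "joint_torque": joint torques, N m; "ee_pos": TCP position; "orientation": TCP orientation; "wrist_force": force on the tool from outside, world axes, zero at the start; "ft_torque": the same for the moment, N m; "grip_width": opening from 0.0 (shut) to 1.0 (fully open).
Only numpy, scipy, OpenCV 4.12 (cv2) and the standard library are available. Lean on these libraries where they do the work, as an engineer would, in place of code of your own. Each camera call takes 0.05 s, during which the arm holds its last target.

## Working session

There is one attempt and no reset: what is moved stays moved. The work goes in short steps, Python scripts to look and compute and a tool call to move; the robot and the scene stay as the last step left them, time stands still between calls to the robot, and variables do not carry over. Pictures are saved under pics/ and viewed, and the job is handed in when it is done.

Besides the shell and the picture viewer there is one more tool, called after "Request:" in YAML: its name, and indented under it one key for each argument. drive_tool: Moves the arm, as the interface text tells. Shift numbers are shares of 500 mm and turn numbers shares of 120 degrees, none past 1 either way. Its arguments: {"type":"object","properties":{"motion":{"type":"array","items":{"type":"array","items":{"type":"number","minimum":-1,"maximum":1}}},"squeeze":{"type":"number"}},"required":["motion"]}

```bash
ls; mkdir -p pics
python3 - <<'E'
from plant import robot
import cv2
for n in("scene","top"):
    cv2.imwrite(f"pics/{n}0.png",robot.camera(n))
    print(n,robot.camera_model(n))
print(robot.observe(), robot.tcp_to_tips)
E
```

```text
pics
scene {'fx': 370.94700245036455, 'fy': 370.94700245036455, 'cx': 253.1965300930862, 'cy': 189.1415541570901, 'distortion': array([-0.04581173,  0.        ,  0.        ,  0.        ,  0.        ]), 'R': array([[ 0.84446497, -0.53555952, -0.00741105],
       [-0.27913807, -0.42824888, -0.85946776],
       [ 0.45712237,  0.72785912, -0.51113623]]), 't': array([-0.50757167,  0.23486554,  0.70193592])}
top {'fx': 475.21804492495374, 'fy': 475.21804492495374, 'cx': 255.01560752563998, 'cy': 192.66869103947104, 'distortion': array([0.01444054, 0.        , 0.        , 0.        , 0.        ]), 'R': array([[ 0.02432868, -0.9995907 ,  0.01505168],
       [-0.98088108, -0.02677582, -0.19275724],
       [ 0.19308137, -0.01007438, -0.98113103]]), 't': array([-0.08065528,  0.55028129,  1.17953869])}
{'clock': 0.1, 'qpos': array([ 6.85071572e+01,  2.17356266e+01,  9.93934591e+01,  8.58586127e-04,
        5.89281905e+01, -1.90860166e+00]), 'joint_velocities': array([ 0.05386596, -0.07700468, -0.03088382, -0.0765802 ,  0.05558947,
        0.07479417]), 'joint_torque': array([-3.47462541e-03, -7.65038180e+01, -4.35284114e+01,  6.50131563e-02,
        3.98375967e-02, -2.81437525e-05]), 'ee_pos': array([0.23451926, 0.65918285, 0.23834207]), 'orientation': array([ -92.64376606,   89.94271905, -112.22845075]), 'wrist_force': array([-0.00522832,  0.36059195, -0.73978722]), 'ft_torque': array([ 0.01513825, -0.0169851 ,  0.05975561]), 'grip_width': 1.0018210847788314} 0.025
```

View pics/scene0.png

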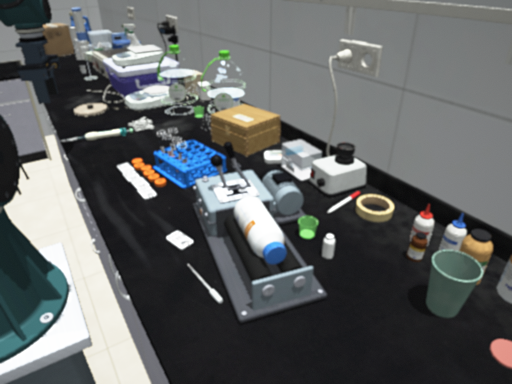

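View pics/top0.png

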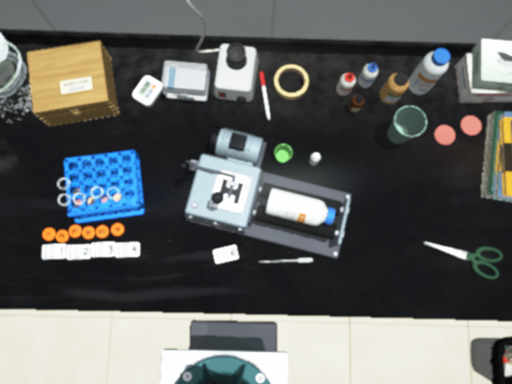

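Run:
```python
import cv2
a=cv2.imread("pics/top0.png");print(a.shape)
cv2.imwrite("pics/topc.png",cv2.resize(a[60:260,80:280],(800,600)[:1]*0+(600,600),interpolation=cv2.INTER_CUBIC))
a=cv2.imread("pics/scene0.png")
cv2.imwrite("pics/scenec.png",cv2.resize(a[100:300,150:350],(600,600),interpolation=cv2.INTER_CUBIC))
```

```text
(384, 512, 3)
```

Run:
```python
import cv2
a=cv2.imread("pics/top0.png")
cv2.imwrite("pics/topc2.png",cv2.resize(a[120:270,170:360],None,fx=4,fy=4,interpolation=cv2.INTER_CUBIC))
a=cv2.imread("pics/scene0.png")
cv2.imwrite("pics/scenec2.png",cv2.resize(a[130:330,170:340],None,fx=3,fy=3,interpolation=cv2.INTER_CUBIC))
```

```text
(no output)
```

View pics/topc2.png

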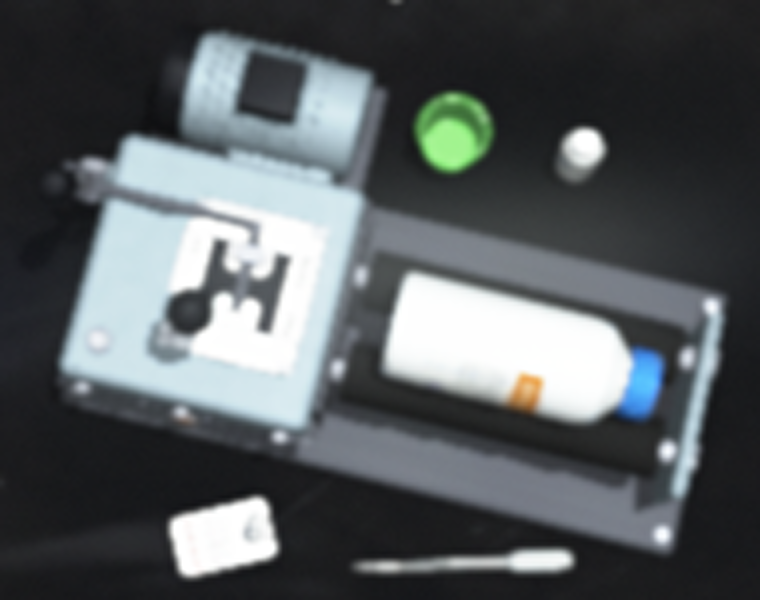

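View pics/scenec2.png

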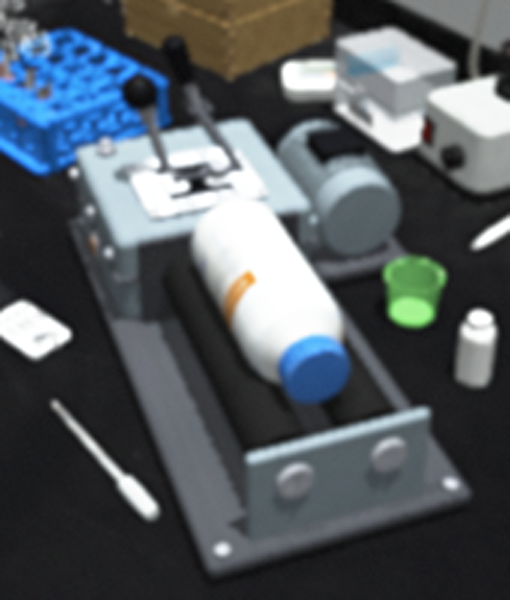

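```bash
cat > h.py <<'E'
import numpy as np, cv2
from plant import robot
def proj(n,P):
    m=robot.camera_model(n);K=np.array([[m['fx'],0,m['cx']],[0,m['fy'],m['cy']],[0,0,1]])
    return cv2.projectPoints(np.float64(P).reshape(-1,1,3),cv2.Rodrigues(m['R'])[0],m['t'],K,np.float64(m['distortion']))[0][:,0]
def T(p,P):
    c,s=np.cos(p[2]),np.sin(p[2]);P=np.atleast_2d(P)
    return np.c_[p[0]+c*P[:,0]-s*P[:,1],p[1]+s*P[:,0]+c*P[:,1],P[:,2]]
def top(u,v): return [(u+.5)/4-.5+170,(v+.5)/4-.5+120]
def sc(u,v): return [(u+.5)/3-.5+170,(v+.5)/3-.5+130]
def knob(gs,sel): return [.150*np.sin(gs),sel,.030+.150*np.cos(gs)]
def clu(a): return [.055+.112*np.sin(a),.118,.157-.112+.112*np.cos(a)]
E
python3 - <<'E'
from h import *
from scipy.optimize import least_squares
A=np.array([knob(-.29,.02),clu(-.29),[.027,-.02,.1],[-.027,-.02,.1],[.027,.02,.1],[-.09,-.31,.005],[.175,-.31,.005][:0] or [.0,-.02,.1]])
ua=np.array([top(190,312),top(57,182),top(286,256),top(267,330),top(217,240),top(668,550),top(277,293)])
B=np.array([knob(-.29,.02),clu(-.29)]);ub=np.array([sc(140,92),sc(177,58)])
f=lambda p:np.r_[(proj("top",T(p,A))-ua).ravel(),(proj("scene",T(p,B))-ub).ravel()]
r=least_squares(f,[.6,.05,-.2],loss='soft_l1');print(r.x,np.degrees(r.x[2]));print(f(r.x).reshape(-1,2).round(2))
p=r.x;np.save("p.npy",p)
for n in("top","scene"):
    a=cv2.imread(f"pics/{n}0.png");S=4 if n=="top" else 3
    o=(170,120) if n=="top" else (170,130); s=(190,150) if n=="top" else(170,200)
    c=cv2.resize(a[o[1]:o[1]+s[1],o[0]:o[0]+s[0]],None,fx=S,fy=S,interpolation=cv2.INTER_CUBIC)
    L=[]
    for y in(.02,-.02): L.append([[x*.027,y+d*.0065,.1] for x,d in((-1,-1),(1,-1),(1,1),(-1,1))])
    L.append([[-.09,.131,0],[-.09,-.31,0],[.175,-.31,0],[.175,.131,0]])
    for l in L: cv2.polylines(c,[np.int32((proj(n,T(p,l))-o+.5)*S)],True,(0,0,255),1)
    for q in(A[0],A[1]): cv2.circle(c,tuple(int(v) for v in((proj(n,T(p,q))[0]-o+.5)*S)),3,(0,255,0),-1)
    cv2.imwrite(f"pics/ov_{n}.png",c)
for q in(knob(-.29,.02),knob(.29,-.02),clu(-.29),clu(.29),[0,0,.1]): print(T(p,q).round(4))
E
```

```text
[ 0.54750636 -0.00477774 -0.21231182] -12.164571014945832
[[-0.5   1.96]
 [ 0.66  0.38]
 [-0.18 -1.72]
 [-0.64  0.39]
 [ 1.59 -1.42]
 [ 0.99  0.18]
 [-0.53 -0.71]
 [-2.25  0.07]
 [ 0.52 -0.76]]
[[0.5098 0.0238 0.1737]]
[[ 0.5852 -0.0334  0.1737]]
[[0.5948 0.1057 0.1523]]
[[0.6574 0.0922 0.1523]]
[[ 0.5475 -0.0048  0.1   ]]
```

View pics/ov_top.png

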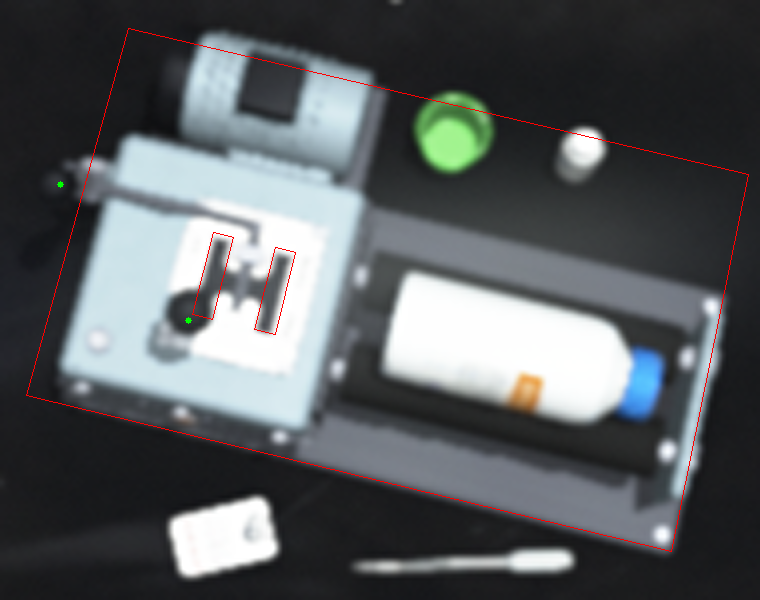

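View pics/ov_scene.png

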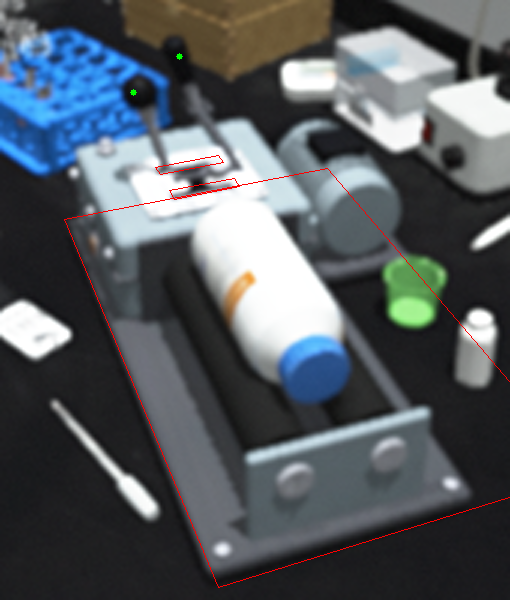

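```bash
cat >> h.py <<'E'
from scipy.spatial.transform import Rotation as Ro
def M(): # machine->world rot
    p=np.load("p.npy");return Ro.from_euler('z',p[2]).as_matrix()
def st():
    o=robot.observe();p=np.load("p.npy")
    R=Ro.from_euler('xyz',o['orientation'],degrees=True).as_matrix()
    q=M().T@(np.array(o['ee_pos'])-[p[0],p[1],0])
    print('t',o['clock'],'TCP machine mm',(q*1e3).round(1),'F machine',(M().T@o['wrist_force']).round(1),'grip',round(o['grip_width'],2))
    print('tool axes in machine (cols)\n',(M().T@R).round(3))
    return o,R,q
def go(target,openv=0):
    "machine target mm (TCP) -> tool-axis shares"
    o,R,q=st();Rt=M()@np.array([[0,0,0],[0,0,0],[0,0,0]]) if 0 else None
    d=M()@(np.array(target)/1e3-q);print('share',(R.T@d/.5).round(3))
E
python3 - <<'E'
from h import *
from scipy.optimize import least_squares
ua=np.array([top(190,312),top(57,182),top(286,254),top(267,331),top(218,238),top(670,551),top(277,293)])
ub=np.array([sc(140,92),sc(177,56)])
def f(p):
    A=np.array([knob(p[3],.02),clu(p[4]),[.026,-.02,.1],[-.026,-.02,.1],[.026,.02,.1],[-.09,-.31,.0],[.0,-.02,.1]])
    return np.r_[(proj("top",T(p,A))-ua).ravel(),(proj("scene",T(p,A[:2]))-ub).ravel()]
r=least_squares(f,[.6,.05,-.2,-.29,-.29],loss='soft_l1');print(r.x,np.degrees(r.x[2]));print(f(r.x).reshape(-1,2).round(2))
np.save("p.npy",r.x[:3])
st()
R=M()@np.array([[0,0,1.],[0,1,0],[-1,0,0]]); o,Rc,q=st()
for s in (np.array([[0,0,1.],[0,1,0],[-1,0,0]]),np.array([[0,0,-1.],[0,-1,0],[-1,0,0]]),np.array([[0,1.,0],[0,0,-1],[-1,0,0]]),np.array([[0,-1.,0],[0,0,1],[-1,0,0]])):
    print(np.linalg.det(s),np.degrees(Ro.from_matrix(Rc.T@M()@s).as_rotvec()).round(2))
E
```

```text
[ 0.54613938 -0.00462804 -0.20719489 -0.2479234  -0.27620461] -11.871392481413357
[[ 0.09 -0.03]
 [ 0.59  0.53]
 [-0.39 -0.36]
 [-0.56  0.27]
 [ 1.11  0.02]
 [ 0.38  0.01]
 [-0.59 -0.21]
 [-0.33 -0.84]
 [ 0.34 -0.22]]
t 0.1 TCP machine mm [-441.5  585.5  238.3] F machine [-0.1  0.4 -0.7] grip 1.0
tool axes in machine (cols)
 [[-0.     0.134  0.991]
 [-0.001  0.991 -0.134]
 [-1.    -0.001 -0.   ]]
t 0.1 TCP machine mm [-441.5  585.5  238.3] F machine [-0.1  0.4 -0.7] grip 1.0
tool axes in machine (cols)
 [[-0.     0.134  0.991]
 [-0.001  0.991 -0.134]
 [-1.    -0.001 -0.   ]]
1.0 [-7.71 -0.01  0.06]
1.0 [1.7229e+02 9.0000e-02 1.0000e-02]
1.0 [8.229e+01 4.000e-02 5.000e-02]
1.0 [-9.771e+01 -5.000e-02  4.000e-02]
```

Request:
drive_tool:
  motion:
    - [0,0,0,-0.064,0,0,0]
    - [0,-0.07,0.06,0,0,0,0]
    - [0,-0.07,0.06,0,0,0,0]
    - [0,-0.07,0.06,0,0,0,0]
    - [0,-0.07,0.06,0,0,0,0]
    - [0,-0.07,0.06,0,0,0,0]
    - [0,-0.07,0.06,0,0,0,0]
    - [0,-0.07,0.06,0,0,0,0]
    - [0,-0.07,0.06,0,0,0,0]
    - [0,0,0,0,0,0,0]
  squeeze: 20

```text
clock: 1.35
ee_pos: [0.4125, 0.334, 0.2388]
orientation: [-104.8, 90.0, -116.8]
wrist_force: [-0.2, 0.4, -0.2]
grip_width: 0.009
```

```bash
python3 -c "
from h import *
go([-45,118,238])"
```

```text
t 1.35 TCP machine mm [-200.4  303.9  238.8] F machine [-0.3  0.3 -0.2] grip 0.01
tool axes in machine (cols)
 [[-0.     0.003  1.   ]
 [-0.     1.    -0.003]
 [-1.    -0.    -0.   ]]
share [ 0.002 -0.371  0.312]
```

Request:
drive_tool:
  motion:
    - [0,-0.075,0.062,0,0,0,0]
    - [0,-0.074,0.062,0,0,0,0]
    - [0,-0.074,0.062,0,0,0,0]
    - [0,-0.074,0.062,0,0,0,0]
    - [0,-0.074,0.064,0,0,0,0]
    - [0.05,0,0,0,0,0,0]
    - [0.05,0,0,0,0,0,0]
    - [0.048,0,0,0,0,0,0]
    - [0,0,0,0,0,0,0]
    - [0,0,0,0,0,0,0]

```text
clock: 2.6
ee_pos: [0.5265, 0.1229, 0.1657]
orientation: [26.2, 90.0, 14.3]
wrist_force: [0.8, -0.6, 0.7]
grip_width: 0.008
```

```bash
cat >> h.py <<'E'
def snap(tag):
    a=robot.camera("top");b=robot.camera("scene")
    a=cv2.resize(a[130:230,170:270],None,fx=4,fy=4,interpolation=cv2.INTER_CUBIC)
    b=cv2.resize(b[110:210,180:280],None,fx=4,fy=4,interpolation=cv2.INTER_CUBIC)
    cv2.imwrite(f"pics/{tag}.png",np.hstack([a,b]))
E
python3 -c "
from h import *
st();snap('s1')"
```

```text
t 2.6 TCP machine mm [-45.5 120.7 165.7] F machine [ 0.9 -0.5  0.7] grip 0.01
tool axes in machine (cols)
 [[ 0.001  0.     1.   ]
 [ 0.     1.    -0.   ]
 [-1.     0.     0.001]]
```

View pics/s1.png

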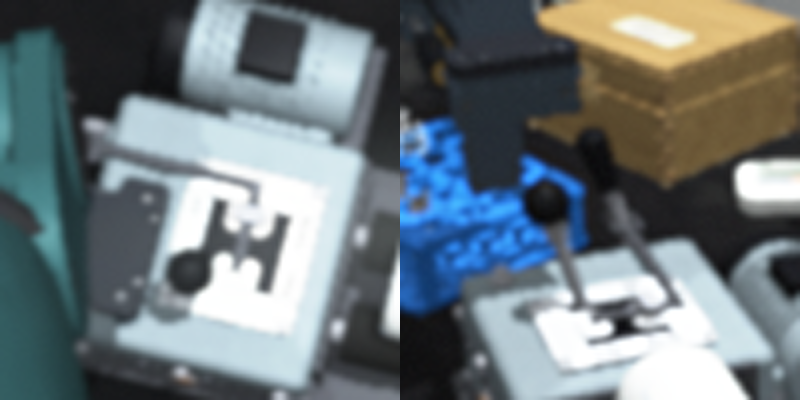

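Request:
drive_tool:
  motion:
    - [0,0,0.03,0,0,0,0]
    - [0,0,0.03,0,0,0,0]
    - [0,0,0.02,0,0,0,0]
    - [0,0,0.02,0,0,0,0]
    - [0,0,0.02,0,0,0,0]
    - [0,0,0.02,0,0,0,0]
    - [0,0,0.02,0,0,0,0]
    - [0,0,0,0,0,0,0]

```text
clock: 3.7
ee_pos: [0.6052, 0.1057, 0.1649]
orientation: [14.9, 90.0, 3.0]
wrist_force: [-0.6, -0.8, 0.9]
grip_width: 0.006
```

```bash
python3 -c "
from h import *
st();snap('s2')"
```

```text
t 3.7 TCP machine mm [ 35.1 120.1 164.9] F machine [-0.4 -0.9  0.9] grip 0.01
tool axes in machine (cols)
 [[ 0.001  0.001  1.   ]
 [ 0.     1.    -0.001]
 [-1.     0.     0.001]]
```

View pics/s2.png

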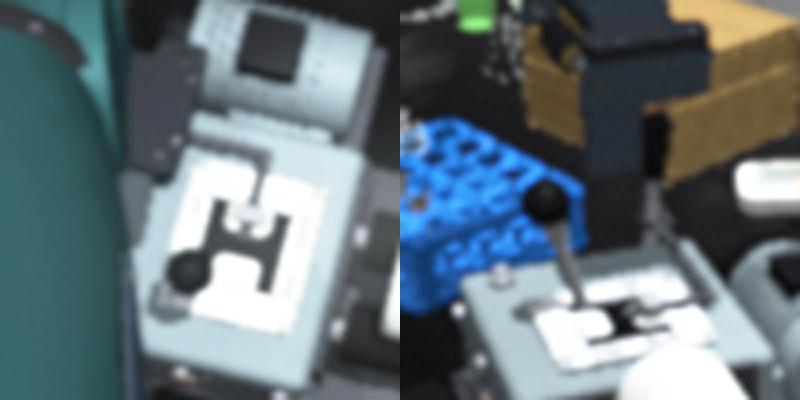

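Request:
drive_tool:
  motion:
    - [0,0,0.015,0,0,0,0]
    - [0,0,0.01,0,0,0,0]
    - [0,0,0.01,0,0,0,0]
    - [0,0,0,0,0,0,0]

```text
clock: 4.3
ee_pos: [0.6219, 0.1021, 0.1649]
orientation: [-1.9, 90.0, -13.9]
wrist_force: [-0.5, -0.5, -0.3]
grip_width: 0.008
```

Request:
drive_tool:
  motion:
    - [0,0,0.004,0,0,0,0]
    - [0,0,0.004,0,0,0,0]
    - [0,0,0,0,0,0,0]

```text
clock: 4.68
ee_pos: [0.6255, 0.1014, 0.1649]
orientation: [12.6, 90.0, 0.7]
wrist_force: [-1.2, 0.1, -0.6]
grip_width: 0.004
```

```bash
python3 -c "
from h import *
st();snap('s3')"
```

```text
t 4.675 TCP machine mm [ 55.9 120.1 164.9] F machine [-1.2 -0.1 -0.6] grip 0.0
tool axes in machine (cols)
 [[ 0.     0.001  1.   ]
 [ 0.     1.    -0.001]
 [-1.     0.     0.   ]]
```

View pics/s3.png

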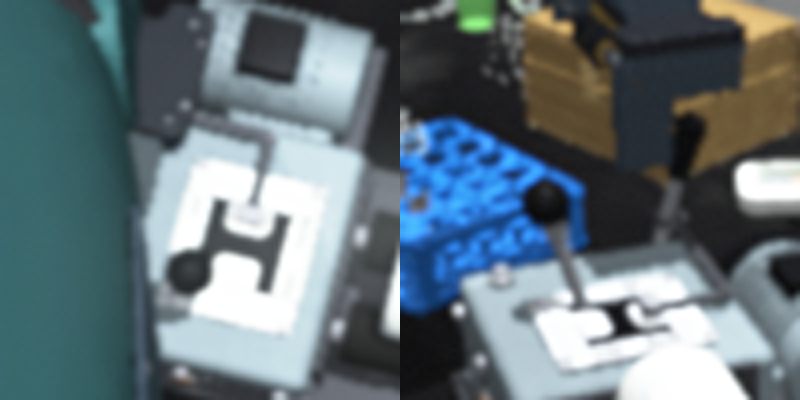

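Request:
drive_tool:
  motion:
    - [0,0,0.004,0,0,0,0]
    - [0,0,0.004,0,0,0,0]
    - [0,0,0,0,0,0,0]

```text
clock: 5.15
ee_pos: [0.6282, 0.1007, 0.1646]
orientation: [-171.8, 89.8, 176.2]
wrist_force: [-10.3, 2.8, 3.6]
grip_width: 0.004
```

Request:
drive_tool:
  motion:
    - [0,0,0.004,0,0,0,0]
    - [0,0,0,0,0,0,0]

```text
clock: 5.4
ee_pos: [0.6289, 0.1006, 0.1644]
orientation: [-171.9, 89.6, 176.2]
wrist_force: [-19.6, 5.0, 8.6]
grip_width: 0.005
```

Request:
drive_tool:
  motion:
    - [0,0,0.004,0,0,0,0]
    - [0,0,0,0,0,0,0]

```text
clock: 5.65
ee_pos: [0.6294, 0.1005, 0.1642]
orientation: [-172.3, 89.4, 175.8]
wrist_force: [-29.5, 8.4, 16.7]
grip_width: 0.001
```

Request:
drive_tool:
  motion:
    - [0,0,-0.016,0,0,0,0]
    - [0,0,-0.05,0,0,0,0]
    - [0,0,-0.08,0,0,0,0]
    - [-0.025,0,-0.09,0,0,0,0]
    - [-0.025,0,-0.08,0,0,0,0]
    - [0,-0.07,-0.01,0,0,0,0]
    - [0,-0.07,0,0,0,0,0]
    - [0,-0.06,0,0,0,0,0]
    - [0,0,0,0,0,0,0]
    - [0,0,0,0,0,0,0]

```text
clock: 6.9
ee_pos: [0.4537, 0.0357, 0.1903]
orientation: [16.0, 89.9, 4.1]
wrist_force: [0.4, 0.5, -0.5]
grip_width: 0.007
```

```bash
python3 -c "
from h import *
go([-95,20,190]);snap('s4')"
```

```text
t 6.9 TCP machine mm [-98.7  20.5 190.3] F machine [ 0.3  0.6 -0.5] grip 0.01
tool axes in machine (cols)
 [[ 0.001  0.001  1.   ]
 [ 0.     1.    -0.001]
 [-1.     0.     0.001]]
share [ 0.001 -0.001  0.007]
```

View pics/s4.png

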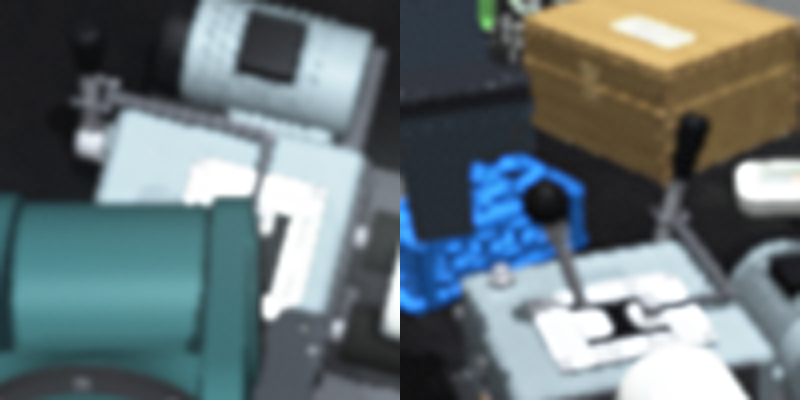

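Request:
drive_tool:
  motion:
    - [0,0,0.03,0,0,0,0]
    - [0,0,0.02,0,0,0,0]
    - [0,0,0.02,0,0,0,0]
    - [0,0,0.02,0,0,0,0]
    - [0,0,0.02,0,0,0,0]
    - [0,0,0.015,0,0,0,0]
    - [0,0,0.008,0,0,0,0]
    - [0,0,0,0,0,0,0]
    - [0,0,0,0,0,0,0]

```text
clock: 8.12
ee_pos: [0.5181, 0.0219, 0.1899]
orientation: [7.8, 90.0, -4.1]
wrist_force: [-0.0, -0.1, -0.9]
grip_width: 0.007
```

```bash
python3 -c "
from h import *
st();snap('s5')"
```

```text
t 8.125 TCP machine mm [-32.9  20.1 189.9] F machine [ 0.  -0.1 -0.9] grip 0.01
tool axes in machine (cols)
 [[ 0.  0.  1.]
 [ 0.  1. -0.]
 [-1.  0.  0.]]
```

View pics/s5.png

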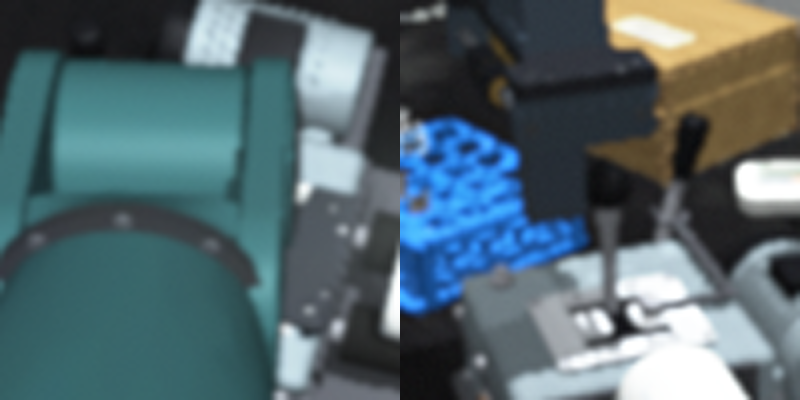

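```bash
python3 -c "
from h import *
p=np.load('p.npy')
for g in (-.25,-.1,-.05,0,.05,.1):print(g,((proj('scene',T(p,knob(g,.02)))-[180,110]+.5)*4+[400,0]).round(0))
"
```

```text
-0.25 [[546. 200.]]
-0.1 [[582. 188.]]
-0.05 [[594. 185.]]
0 [[606. 183.]]
0.05 [[618. 181.]]
0.1 [[630. 180.]]
```

Request:
drive_tool:
  motion:
    - [0,0,-0.02,0,0,0,0]
    - [0,0.01,-0.04,0,0,0,0]
    - [0,0.05,0,0,0,0,0]
    - [0,0.045,0.02,0,0,0,0]
    - [0,0,0.05,0,0,0,0]
    - [0,0,0.055,0,0,0,0]
    - [0,0,0,0,0,0,0]
    - [0,0,0,0,0,0,0]

```text
clock: 9.22
ee_pos: [0.5602, 0.0669, 0.1896]
orientation: [-165.6, 90.0, -177.5]
wrist_force: [0.6, 0.1, 0.4]
grip_width: 0.004
```

```bash
python3 -c "
from h import *
go([0,9,190]);snap('s6')"
```

```text
t 9.225 TCP machine mm [ -0.9  72.9 189.6] F machine [0.6 0.2 0.4] grip 0.0
tool axes in machine (cols)
 [[-0.001  0.     1.   ]
 [-0.     1.    -0.   ]
 [-1.    -0.    -0.001]]
share [-0.001 -0.128  0.002]
```

View pics/s6.png

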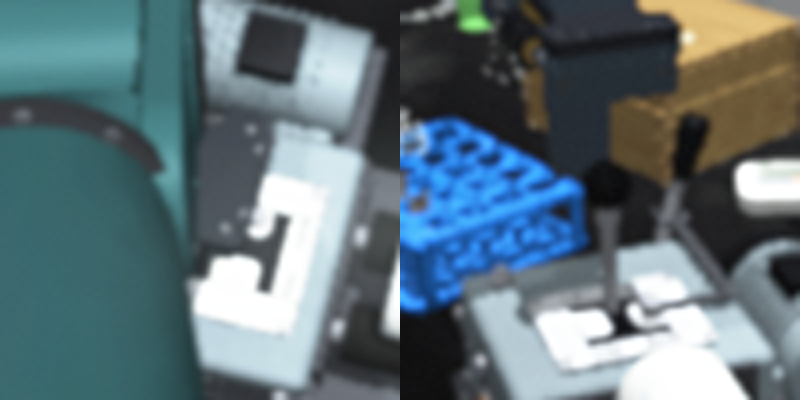

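Ball stays at neutral (606,184). Push right.

Request:
drive_tool:
  motion:
    - [0,-0.03,0.002,0,0,0,0]
    - [0,-0.015,0,0,0,0,0]
    - [0,-0.015,0,0,0,0,0]
    - [0,-0.015,0,0,0,0,0]
    - [0,-0.015,0,0,0,0,0]
    - [0,-0.015,0,0,0,0,0]
    - [0,-0.014,0,0,0,0,0]
    - [0,0,0,0,0,0,0]

```text
clock: 10.32
ee_pos: [0.5495, 0.0075, 0.1899]
orientation: [-73.3, 90.0, -85.2]
wrist_force: [-0.2, 0.6, -0.7]
grip_width: 0.002
```

Request:
drive_tool:
  motion:
    - [0,-0.006,0,0,0,0,0]
    - [0,0,0,0,0,0,0]

```text
clock: 10.58
ee_pos: [0.5489, 0.0051, 0.1899]
orientation: [-53.0, 90.0, -64.9]
wrist_force: [-0.0, 0.4, -0.4]
grip_width: 0.004
```

```bash
python3 -c "
from h import *
st();snap('s7')
p=np.load('p.npy')
for y in (-.02,0,.02):print(y,((proj('scene',T(p,knob(0,y)))-[180,110]+.5)*4+[400,0]).round(0))"
```

```text
t 10.575 TCP machine mm [  0.7  10.1 189.9] F machine [-0.1  0.4 -0.4] grip 0.0
tool axes in machine (cols)
 [[ 0.     0.001  1.   ]
 [-0.     1.    -0.001]
 [-1.    -0.     0.   ]]
-0.02 [[627. 211.]]
0 [[616. 197.]]
0.02 [[606. 183.]]
```

View pics/s7.png

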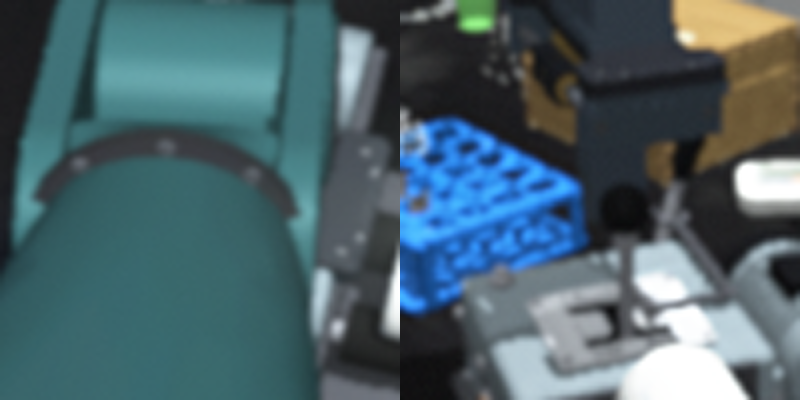

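Request:
drive_tool:
  motion:
    - [0,-0.006,0,0,0,0,0]
    - [0,0,0,0,0,0,0]

```text
clock: 10.92
ee_pos: [0.5483, 0.0021, 0.1899]
orientation: [177.4, 90.0, 165.5]
wrist_force: [-0.2, 0.4, 0.9]
grip_width: 0.007
```

Request:
drive_tool:
  motion:
    - [0,-0.004,0,0,0,0,0]
    - [0,0,0,0,0,0,0]

```text
clock: 11.18
ee_pos: [0.5479, 0.0001, 0.1899]
orientation: [18.7, 90.0, 6.8]
wrist_force: [0.7, 1.0, 0.3]
grip_width: 0.008
```

Request:
drive_tool:
  motion:
    - [0,-0.004,0,0,0,0,0]
    - [0,0,0,0,0,0,0]

```text
clock: 11.42
ee_pos: [0.5476, -0.0013, 0.19]
orientation: [77.6, 89.9, 65.7]
wrist_force: [0.4, 8.4, 0.6]
grip_width: 0.003
```

Request:
drive_tool:
  motion:
    - [0,-0.003,0,0,0,0,0]
    - [0,0,0,0,0,0,0]

```text
clock: 11.68
ee_pos: [0.5475, -0.0023, 0.1901]
orientation: [77.9, 89.9, 65.9]
wrist_force: [2.7, 12.4, -0.3]
grip_width: 0.007
```

```bash
python3 -c "
from h import *
st();snap('s8')"
```

```text
t 11.675 TCP machine mm [  0.8   2.5 190.1] F machine [ 0.  12.7 -0.3] grip 0.01
tool axes in machine (cols)
 [[ 0.     0.001  1.   ]
 [ 0.002  1.    -0.001]
 [-1.     0.002  0.   ]]
```

View pics/s8.png

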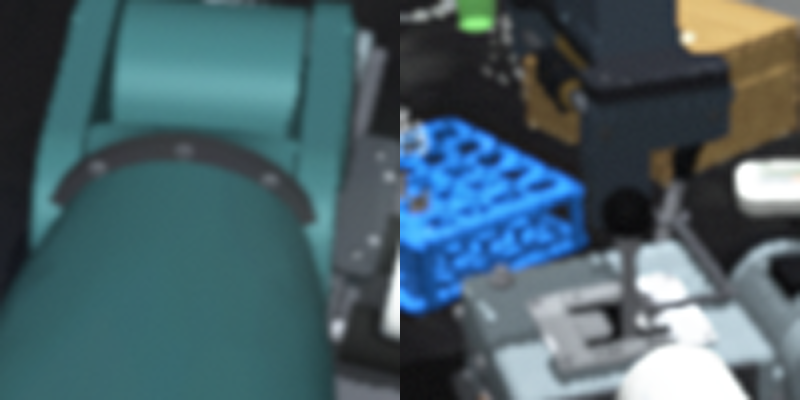

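Request:
drive_tool:
  motion:
    - [0,0.02,0,0,0,0,0]
    - [0,0.06,0,0,0,0,0]
    - [0,0,-0.05,0,0,0,0]
    - [0,0,-0.08,0,0,0,0]
    - [0,-0.04,-0.01,0,0,0,0]
    - [0,-0.06,0,0,0,0,0]
    - [0,-0.025,0,0,0,0,0]
    - [0,0,0,0,0,0,0]
    - [0,0,0,0,0,0,0]

```text
clock: 12.9
ee_pos: [0.4744, -0.0105, 0.19]
orientation: [30.6, 90.0, 18.7]
wrist_force: [0.7, -0.0, 0.3]
grip_width: 0.009
```

```bash
python3 -c "
from h import *
go([12,-20,190]);snap('s9')"
```

```text
t 12.9 TCP machine mm [-69.  -20.5 190. ] F machine [0.7 0.1 0.3] grip 0.01
tool axes in machine (cols)
 [[ 0.     0.001  1.   ]
 [ 0.     1.    -0.001]
 [-1.     0.     0.   ]]
share [-0.     0.001  0.162]
```

View pics/s9.png

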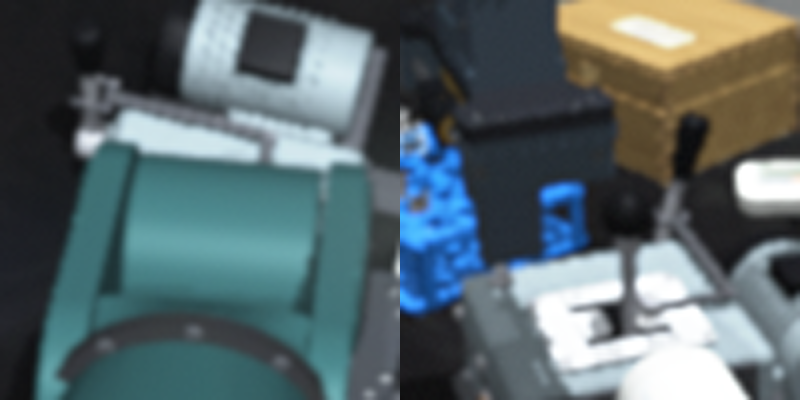

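Request:
drive_tool:
  motion:
    - [0,0,0.03,0,0,0,0]
    - [0,0,0.03,0,0,0,0]
    - [0,0,0.02,0,0,0,0]
    - [0,0,0.02,0,0,0,0]
    - [0,0,0.02,0,0,0,0]
    - [0,0,0.02,0,0,0,0]
    - [0,0,0.012,0,0,0,0]
    - [0,0,0,0,0,0,0]

```text
clock: 14.0
ee_pos: [0.5488, -0.0265, 0.1899]
orientation: [-1.8, 90.0, -13.7]
wrist_force: [-0.3, 0.2, 0.1]
grip_width: 0.005
```

Request:
drive_tool:
  motion:
    - [0,0,0.005,0,0,0,0]
    - [0,0,0,0,0,0,0]

```text
clock: 14.25
ee_pos: [0.5508, -0.027, 0.19]
orientation: [-24.2, 90.0, -36.1]
wrist_force: [-1.1, 0.0, -0.2]
grip_width: 0.002
```

Request:
drive_tool:
  motion:
    - [0,0,0.005,0,0,0,0]
    - [0,0,0,0,0,0,0]

```text
clock: 14.5
ee_pos: [0.5524, -0.0273, 0.1896]
orientation: [-176.8, 89.9, 171.3]
wrist_force: [-6.5, 1.5, 2.9]
grip_width: 0.003
```

Request:
drive_tool:
  motion:
    - [0,0,0.005,0,0,0,0]
    - [0,0,0,0,0,0,0]

```text
clock: 14.75
ee_pos: [0.5539, -0.0277, 0.1893]
orientation: [-176.0, 89.7, 172.1]
wrist_force: [-12.9, 2.1, 6.0]
grip_width: 0.01
```

Request:
drive_tool:
  motion:
    - [0,0,0.004,0,0,0,0]
    - [0,0,0,0,0,0,0]

```text
clock: 15.0
ee_pos: [0.5549, -0.0279, 0.189]
orientation: [-176.3, 89.6, 171.8]
wrist_force: [-19.0, 4.4, 8.9]
grip_width: 0.006
```

```bash
python3 -c "
from h import *
st();snap('s10')
p=np.load('p.npy')
for g in (.2,.24,.29):print(g,((proj('scene',T(p,knob(g,-.02)))-[180,110]+.5)*4+[400,0]).round(0))"
```

```text
t 15.0 TCP machine mm [ 13.4 -21.  189. ] F machine [-19.5   0.4   8.9] grip 0.01
tool axes in machine (cols)
 [[-0.007  0.001  1.   ]
 [-0.     1.    -0.001]
 [-1.    -0.    -0.007]]
0.2 [[677. 207.]]
0.24 [[686. 208.]]
0.29 [[698. 209.]]
```

View pics/s10.png

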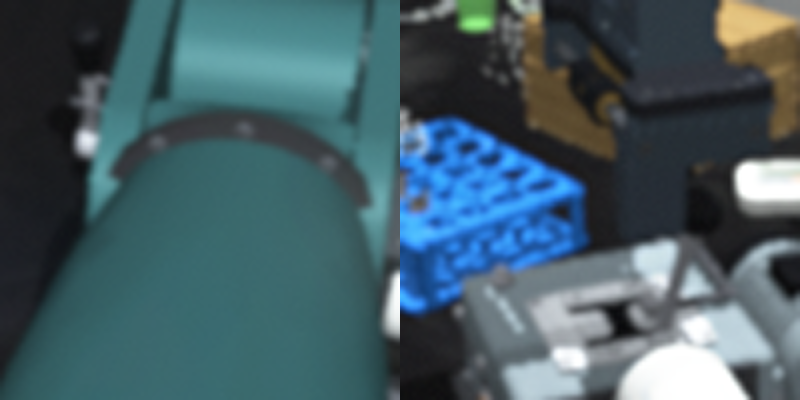

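Request:
drive_tool:
  motion:
    - [0,0,-0.02,0,0,0,0]
    - [0,0,-0.025,0,0,0,0]
    - [-0.08,0,0,0,0,0,0]
    - [-0.08,0,0,0,0,0,0]
    - [0,0.056,0.06,0,0,0,0]
    - [0,0.056,0.06,0,0,0,0]
    - [0,0.056,0.06,0,0,0,0]
    - [0,0.056,0.06,0,0,0,0]
    - [0,0.054,0.06,0,0,0,0]
    - [0,0,0,0,0,0,0]

```text
clock: 16.35
ee_pos: [0.7125, 0.0825, 0.2697]
orientation: [20.1, 90.0, 8.3]
wrist_force: [-0.9, -0.1, -0.5]
grip_width: 0.009
```

```bash
python3 -c "
from h import *
go([145,118,165]);snap('s11')"
```

```text
t 16.35 TCP machine mm [144.8 119.5 269.7] F machine [-0.9 -0.3 -0.5] grip 0.01
tool axes in machine (cols)
 [[ 0.001 -0.001  1.   ]
 [ 0.     1.     0.001]
 [-1.     0.     0.001]]
share [ 0.209 -0.003  0.   ]
```

View pics/s11.png

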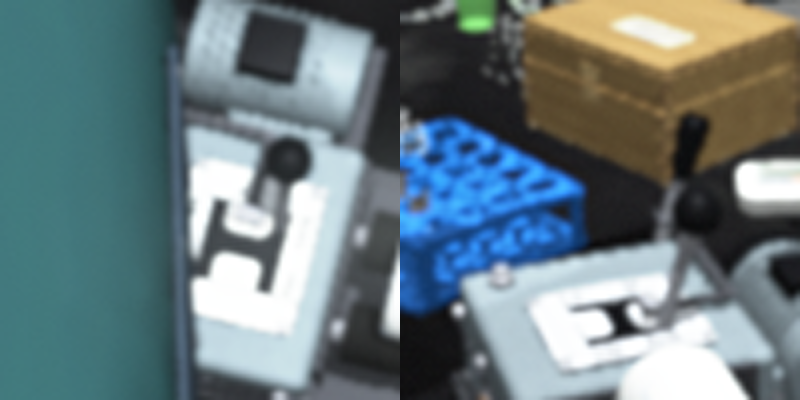

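Request:
drive_tool:
  motion:
    - [0.07,0,0,0,0,0,0]
    - [0.07,0,0,0,0,0,0]
    - [0.069,0,0,0,0,0,0]
    - [0,0,-0.03,0,0,0,0]
    - [0,0,-0.03,0,0,0,0]
    - [0,0,-0.02,0,0,0,0]
    - [0,0,-0.02,0,0,0,0]
    - [0,0,-0.02,0,0,0,0]
    - [0,0,-0.02,0,0,0,0]
    - [0,0,0,0,0,0,0]

```text
clock: 17.7
ee_pos: [0.6416, 0.0959, 0.1652]
orientation: [-167.5, 89.9, -179.4]
wrist_force: [-0.3, 0.5, 0.2]
grip_width: 0.004
```

```bash
python3 -c "
from h import *
go([50,118,165]);snap('s12')"
```

```text
t 17.7 TCP machine mm [ 72.8 118.  165.2] F machine [-0.4  0.5  0.2] grip 0.0
tool axes in machine (cols)
 [[-0.001  0.     1.   ]
 [-0.     1.    -0.   ]
 [-1.    -0.    -0.001]]
share [ 0.    -0.    -0.046]
```

View pics/s12.png

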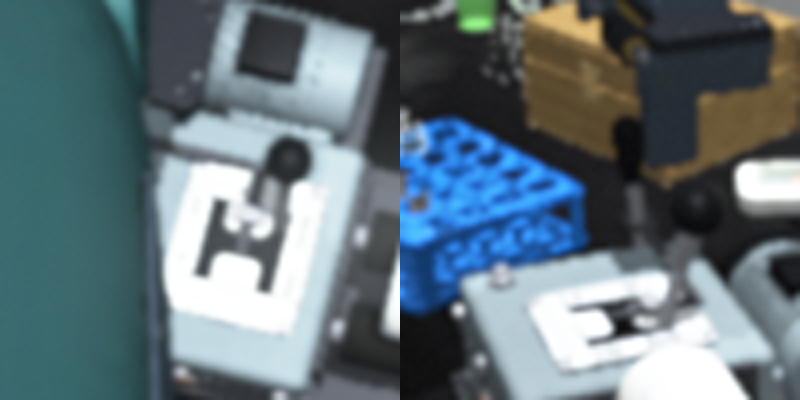

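Clutch grip now at about (628,140), moving forward, gear ball unmoved. Continue.

Request:
drive_tool:
  motion:
    - [0,0,-0.015,0,0,0,0]
    - [0,0,-0.015,0,0,0,0]
    - [0,0,-0.01,0,0,0,0]
    - [0,0,0,0,0,0,0]

```text
clock: 18.3
ee_pos: [0.6225, 0.0999, 0.1654]
orientation: [-162.1, 90.0, -174.0]
wrist_force: [0.1, -0.2, -0.8]
grip_width: 0.005
```

Request:
drive_tool:
  motion:
    - [0,0,-0.005,0,0,0,0]
    - [0,0,0,0,0,0,0]

```text
clock: 18.55
ee_pos: [0.621, 0.1003, 0.1656]
orientation: [9.3, 89.9, -2.6]
wrist_force: [3.7, -2.4, -2.1]
grip_width: 0.007
```

Request:
drive_tool:
  motion:
    - [0,0,-0.005,0,0,0,0]
    - [0,0,0,0,0,0,0]

```text
clock: 18.8
ee_pos: [0.6202, 0.1005, 0.166]
orientation: [7.9, 89.7, -4.0]
wrist_force: [15.2, -4.9, -8.4]
grip_width: 0.006
```

Request:
drive_tool:
  motion:
    - [0,0,-0.005,0,0,0,0]
    - [0,0,0,0,0,0,0]

```text
clock: 19.05
ee_pos: [0.6197, 0.1007, 0.1665]
orientation: [8.3, 89.4, -3.6]
wrist_force: [27.4, -9.1, -15.0]
grip_width: 0.003
```

Request:
drive_tool:
  motion:
    - [0,0,0.02,0,0,0,0]
    - [0,0,0.06,0,0,0,0]
    - [-0.08,0,0.02,0,0,0,0]
    - [-0.1,0,0,0,0,0,0]
    - [0,0.1,0,0,0,0,0]
    - [0,0.1,0,0,0,0,0]
    - [0,0.1,0,0,0,0,0]
    - [0,0.1,0,0,0,0,0]
    - [0,0,0,0,0,0,0]

```text
clock: 20.18
ee_pos: [0.7056, 0.2898, 0.2549]
orientation: [-179.3, 89.9, 168.9]
wrist_force: [-0.2, 0.1, -0.5]
grip_width: 0.001
```

```bash
python3 -c "
from h import *
st();snap('s13')
cv2.imwrite('pics/sceneF.png',robot.camera('scene'))
cv2.imwrite('pics/topF.png',robot.camera('top'))"
```

```text
t 20.175 TCP machine mm [ 95.5 321.  254.9] F machine [-0.3  0.1 -0.5] grip 0.0
tool axes in machine (cols)
 [[-0.001 -0.002  1.   ]
 [-0.     1.     0.002]
 [-1.    -0.    -0.001]]
```

View pics/s13.png

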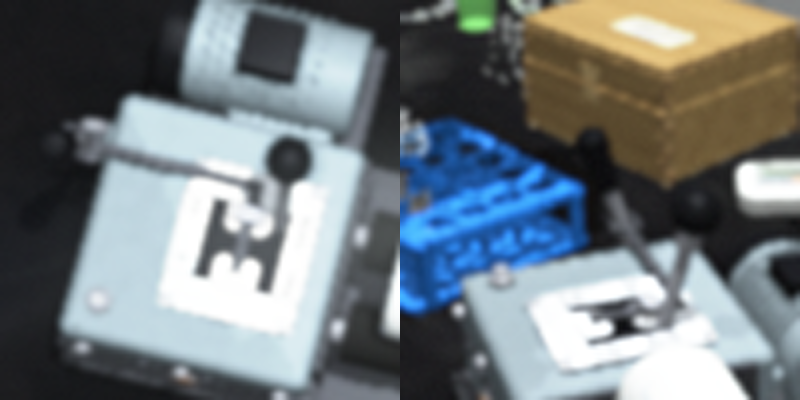

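View pics/topF.png

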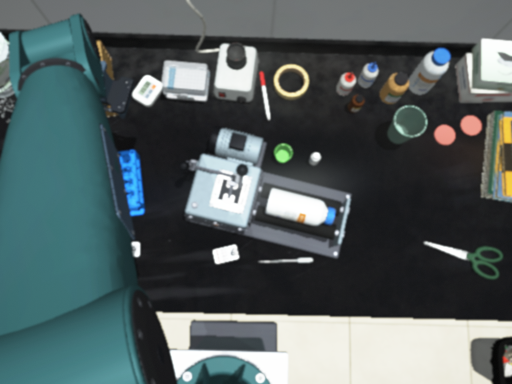

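View pics/sceneF.png

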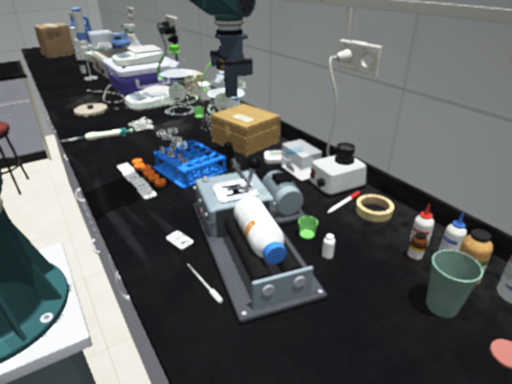

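```bash
python3 -c "
from plant import robot
print(robot.hand_in())"
```

```text
the job is handed in; nothing more can be done
None
```

The bottle roller is in fourth gear with the clutch engaged again, and I handed the job in at about 20 s of the 58 s allowed. The hand-in gives no verdict.

**What I did:** With the fingertips shut, I pushed the clutch lever to its rear stop. I then pushed the gear lever from first to neutral, across to the right-hand side of the gate, and rearward until it stopped in fourth. Last, I went round behind the clutch lever and pushed it to its front stop. The wrist force peaked at about 35 N, against the stops.

**Last checks:**
- **Gear lever:** in the scene camera the ball is at the spot predicted for fully home in fourth, within a few pixels of the enlarged view, and did not move while the clutch was pushed back.
- **Clutch lever:** the grip is back at its starting front position, and the bolt again bars the neutral channel.
- **Other things on the bench:** by eye, the bottle, cassette, dropper, cup and eyedrop bottle look the same as in the first pictures.
- **Robot:** clear of everything, with no contact force.

**One disagreement:** my first fit of the machine's position put the gear ball about 5 mm off its nominal first-gear spot. I refitted with the lever angles left free, and every later contact matched that fit within about 6 mm.

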